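Put the sowing kit away by kind

TASK

The sowing is done: sort the tools into their trays. Lay the hand trowel and the dibber in the wooden tool tray, both teaspoons in the empty bay of the grey cutlery tray beside the forks' bay, and the marker in the steel pen tray next to the pencil; everything should lie flat on the floor of its tray, lengthwise, with nothing on top of anything else.

Things in the scene. Friction and masses are not known exactly. Their poses are not given: they have to be found in the camera images.
- trowel_mid (a point): Hand trowel, 237 mm long, 27 high, 0.13 to 0.21 kg, lying flat: turned wooden handle, steel blade. This point is half-way along it, 13.5 mm above its underside. Its x axis runs along it towards the blade. Handle: straight, 24 mm across, from x = -118 to -18 mm (grasp it across the middle, x = -68 mm); blade: 52 mm wide, 10 high, from x = +14 to +112 mm.
- dibber_mid (a point): Dibber: a turned, pointed wooden peg for making seed holes, 134 mm long, lying on its side, solid part about 20 mm wide (x) and 23 mm high along its whole length, 35 to 60 g. This point is half-way along it, 11.5 mm above its underside. Its own y axis runs along it.
- marker_mid (a point): Marker pen, white with a black cap, 135 mm long, 17 mm across, lying on its side, 15 g. This point is its centre, 8 mm above its underside. Its own y axis runs along it.
- spoon_a_mid (a point): Teaspoon, 135 mm long, 10 mm high, bowl 29 mm wide, 25 g, lying flat, bowl upward; one of two alike. This point is half-way along it, 5 mm above its underside. Its own x axis runs along it, with the bowl at +x. For a gripper its outline tapers straight from the bowl to about 10 mm at the handle's end; it can be grasped across the handle at x = -30 mm.
- spoon_b_mid (a point): The other teaspoon, exactly like the first; point and axes as there.
- tool_bay (a point): Tool tray: the longest tray, an open pine box, 276 x 152 mm outside, 260 x 138 mm inside, sides 30 mm high, fixed to the worktop. This point: centre of its inner floor, 6 mm above the worktop. y runs along its long side, x across. Trowel and dibber fit side by side along it, e.g. the trowel at x = -28 mm, the dibber at x = +38 mm.
- spoon_bay (a point): Cutlery tray: grey plastic drawer insert, 160 (x) x 170 mm (y), sides 29 mm high, fixed. A 20 mm high wall along y parts off a narrow bay at its +x side that holds two forks. This point: floor centre of the wide empty bay, 3 mm above the worktop; the bay is 121 mm (x) by 164 mm (y), y along the forks. The teaspoons fit beside each other along y, e.g. at x = -27 and +27 mm.
- pen_bay (a point): Pen tray: the smallest tray, dark sheet steel, 98 (x) x 170 mm (y) outside, sides 26 mm high, fixed to the worktop, with a pencil fixed on its floor along the +x side. This point is on its floor, 3 mm above the worktop, in the middle of the space left free beside the pencil: 82 mm (x) by 166 mm (y). Its y axis runs along the pencil.

How it is judged:
By the outcome, as a careful person would: the job done as asked, in the order asked, and still so for the second after the job is handed in, with the robot touching nothing.
It also fails if it takes over 141 s, if anything falls off the work surface, if the arm or the gripper's body presses on something with over 40 N, if the wrist force passes 120 N, or if a joint passes its speed limit or range.

ROBOT

A 7-joint arm with a two-finger parallel gripper is mounted at the origin on a cart in front of the work surface, level with it; the furniture and walls round the work are solid. World frame = base frame: x ahead of the robot, y to its left, z up, the work surface at z = 0. Lengths are in m, angles in rad, forces in N, time in s.
With the tool pointing down it reaches from about 0.4 to 0.85 m from the base axis. Payload 10.4 kg.
Tool frame: the origin (TCP) lies between the finger pads; the fingertips stand 17 mm ahead of it and the grasp point (between the pads) lies 2 mm behind it; z points along the fingers, y is the line along which they close (so a half turn about z gives the same grasp; the last joint's range is limited). The gripper opens to 85 mm and grips with 20 to 120 N. Pads are 22 mm wide; open, the fingers measure 114 mm over their backs; the gripper's body (76 mm by 85 mm) begins 54 mm behind the grasp point. The pads swing forward as they close: fully open they stand 13 mm farther back than shut.
Start: joints at [1.173, 0.332, -0.065, 1.46, 0.022, 1.35, -0.088], TCP at [0.229, -0.582, 0.248] pointing down, gripper open.
Joint ranges: [-2.6, 2.6], [-0.5, 2.12], [-1.47, 1.34], [0.16, 2.42], [-1.27, 4.41], [0.06, 2.06], [-2.6, 2.6]. Speed limits (rad/s): [2.22, 2.22, 2.79, 2.79, 3.14, 3.14, 3.14].

INTERFACE

Orientations are given as a unit quaternion [x, y, z, w].
In Python, from workcell import readout, imaging, manip gives the robot as it stands. The module is installed in compiled form; this text tells all that it offers.
- The arm moves only by the shell command python3 -m crank 'ROWS' [OPENING] [FORCE]. ROWS is JSON, a list of rows, each a list of 4 numbers: the shift along the tool's x, y, z as a fraction of full scale, then the turn about the tool's z as a fraction of full scale. In form: [[x, y, z, yaw], ...]. A call has 1 to 5 rows; each row is the pose to reach, as a shift and turn from the pose commanded when the call began, along the tool's axes at that moment; what a row does not reach only later rows make up. Full scale, the value 1, is 400 mm for a shift and 60 degrees for a turn. A row lasts 1/12 s, in which the tool goes at most 41.7 mm and 7.16 degrees, less where a joint would pass 70% of its speed; a pose out of reach is approached as far as the arm can. A call with a number of a shift or a turn outside -1 to 1 is refused whole. A call with a gripper value outside its range is refused whole. OPENING is the gripper command: -1 is shut, 1 is fully open, values between are in proportion, set as the call begins (- or left out, the last holds). The fingers move at their own pace and stop on an object; FORCE is the grip in N (left out, the last holds). Time passes only in rows, so rows that repeat a pose let the fingers close. It gives the time, the measured TCP pose, the force, the opening and the grip force at its end, in the units of the state.
- readout.get_obs(): the state, without advancing time (a new reading comes with each control period).
- imaging.camera(name): name is "scene" or "top" or "wrist"; returns a dict with "color" (400x640x3 uint8, red, green, blue), "fx", "fy", "cx", "cy" (pixels), "k1" (the pictures are not rectified: a ray, as slopes to the right and down, at radius r is drawn at 1 + k1 r^2 times it, then the intrinsics apply), "rvec" (rotation vector, rad) and "tvec" (3), from world to camera coordinates, as OpenCV has them. Camera axes: x right, y down, z forward; pixel columns grow to the right and rows downward; lengths in m; the calibration is good to about 2 mm. A picture is of the moment at which its call begins. There is no depth.
- manip.hand_in(): hands the job in; it is judged then, once.
The state is a dict: "clock": time; "joint_pos": joint angles; "joint_velocities": joint speeds; "tau": joint torques, N m; "position": TCP position; "ee_rot": TCP orientation; "ft_force": force on the tool from outside, world axes, zero at the start; "torque": the same for the moment, N m; "grip_width": opening from 0.0 (shut) to 1.0 (fully open); "grasp_force": force on a finger pad.
Only numpy, scipy, OpenCV 4.12 (cv2) and the standard library are available. Lean on these libraries where they do the work, as an engineer would, in place of code of your own. Each camera call takes 0.05 s, during which the arm holds its last target. There are 200 camera calls.

## Working session

There is one attempt and no reset: what is moved stays moved. The work goes in short steps, Python scripts to look and compute and a shell command to move; the robot and the scene stay as the last step left them, time stands still between calls to the robot, and variables do not carry over. Pictures are saved under pics/ and viewed, at most 14 in all, crops included, and the job is handed in when it is done.

```bash
mkdir -p pics; cat > h.py <<'E'
import numpy as np, cv2
from workcell import readout, imaging, manip
from scipy.spatial.transform import Rotation as R
def cast(c,uv,z):
    K=np.array([[c['fx'],0,c['cx']],[0,c['fy'],c['cy']],[0,0,1.]])
    M=cv2.Rodrigues(np.array(c['rvec'],float))[0]; t=np.array(c['tvec'],float).ravel()
    p=cv2.undistortPoints(np.array(uv,float).reshape(-1,1,2),K,np.array([c['k1'],0,0,0,0.]))[:,0]
    d=np.c_[p,np.ones(len(p))]@M; o=-M.T@t
    return o+d*((z-o[2])/d[:,2])[:,None]
def shot(n,f):
    c=imaging.camera(n); cv2.imwrite('pics/'+f,c['color'][:,:,::-1]); return c
E
python3 - <<'E'
from h import *
import pickle
for n in ('scene','top'):
    c=shot(n,n+'0.png'); pickle.dump(c,open(n+'0.pkl','wb'))
    M=cv2.Rodrigues(np.array(c['rvec'],float))[0]; print(n,-M.T@np.ravel(c['tvec']),c['fx'],c['k1'])
o=readout.get_obs(); print(o['clock'],o['position'],R.from_quat(o['ee_rot']).as_matrix().round(3),o['ft_force'])
E
```

```text
scene [-0.12379557  0.97828943  0.67687038] 443.8614637568421 -0.11776929333307307
top [0.33494889 0.0533977  1.08286389] 391.0030540668984 -0.056671942212390074
0.1 [ 0.22863293 -0.58132769  0.24757743] [[ 0.931  0.366 -0.001]
 [ 0.366 -0.931  0.001]
 [-0.    -0.001 -1.   ]] [ 0.35674576 -0.24725286 -0.31821119]
```

View pics/top0.png

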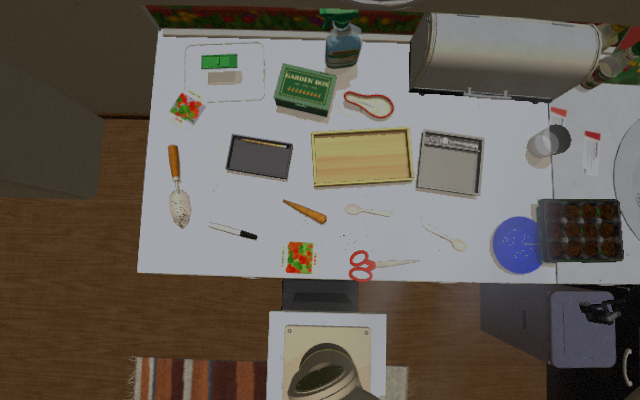

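View pics/scene0.png

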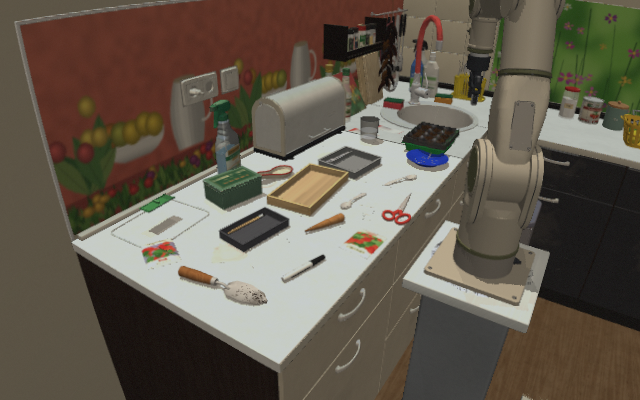

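The top view shows the trowel (174,150)-(181,225), marker (210,225)-(256,238), dibber (284,201)-(326,218), and spoons at (350,210)-(391,215) and (424,226)-(462,246). The trays are centred near (259,157) pen, (362,157) tool and (450,163) cutlery, with the forks' bay and the pencil on the wall side (+x).

```bash
python3 - <<'E'
from h import *
import pickle
c=pickle.load(open('top0.pkl','rb')); im=c['color']
bg=cv2.medianBlur(im,51).astype(int)
d=np.abs(im.astype(int)-cv2.GaussianBlur(im,(0,0),25)).sum(2)
hsv=cv2.cvtColor(im,cv2.COLOR_RGB2HSV)
def box(n,x0,y0,x1,y1,mask,z):
    m=np.zeros(mask.shape,np.uint8); m[y0:y1,x0:x1]=mask[y0:y1,x0:x1]
    k,l,s,ce=cv2.connectedComponentsWithStats(m); i=1+np.argmax(s[1:,4]); ys,xs=np.where(l==i)
    P=cast(c,np.c_[xs,ys],z)[:,:2].astype(np.float32)
    r=cv2.minAreaRect(P*1000); b=cv2.boxPoints(r)
    e=b[1]-b[0],b[2]-b[1]; e=max(e,key=np.linalg.norm)
    mu=P.mean(0)*1000
    print(n,s[i,4],'ctr',np.round(r[0]),'size',np.round(r[1]),'axis deg',round(float(np.degrees(np.arctan2(e[1],e[0])))%180,1),'mean',mu.round())
S=hsv[:,:,1]; V=hsv[:,:,2]
print('bg',hsv[195,250],'spoon',hsv[210,352],hsv[214,380],hsv[243,457],'marker',hsv[227,220],'blade',hsv[210,180],'bg',hsv[250,420])
sat=(S>90).astype(np.uint8)
box('handle',155,135,205,240,sat,.0135)
box('dibber',275,190,335,230,sat,.0115)
notbg=((S>22)|(V<190)).astype(np.uint8)
box('trowel',155,135,205,240,notbg,.01)
box('spoonA',340,198,400,222,notbg,.005)
box('spoonB',418,218,472,255,notbg,.005)
box('marker',200,215,262,245,notbg,.008)
dark=(V<110).astype(np.uint8)
box('cap',200,215,262,245,dark,.008)
box('pen',215,120,300,190,(V<110).astype(np.uint8),.026)
box('tool',300,120,415,195,(S>70).astype(np.uint8),.036-.006)
cv2.imwrite('pics/crop.png',cv2.resize(im[120:280,130:510,::-1],None,fx=2.1,fy=2.1,interpolation=cv2.INTER_CUBIC))
E
```

```text
bg [111  11 170] spoon [ 38  13 163] [ 25  21 157] [ 35  20 163] marker [111  11 169] blade [ 28  27 163] bg [116  11 170]
handle 274 ctr [553. 443.] size [91. 26.] axis deg 9.4 mean [554. 444.]
dibber 286 ctr [426.  73.] size [129.  23.] axis deg 65.1 mean [420.  63.]
trowel 5250 ctr [482. 424.] size [298. 140.] axis deg 3.9 mean [480. 423.]
spoonA 1440 ctr [ 433. -108.] size [ 64. 165.] axis deg 91.7 mean [ 433. -108.]
spoonB 1998 ctr [ 366. -318.] size [100. 152.] axis deg 91.4 mean [ 366. -317.]
marker 1860 ctr [366. 274.] size [ 79. 170.] axis deg 91.9 mean [366. 274.]
cap 101 ctr [352. 225.] size [47. 16.] axis deg 73.6 mean [353. 226.]
pen 2172 ctr [568. 202.] size [172. 102.] axis deg 82.4 mean [567. 203.]
tool 5413 ctr [577. -81.] size [154. 274.] axis deg 95.3 mean [576. -80.]
```

View pics/crop.png

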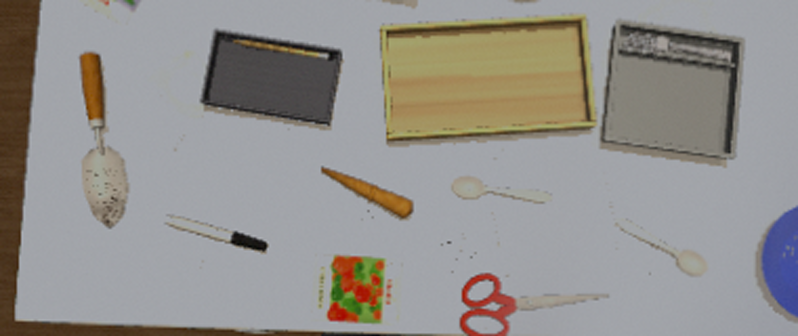

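The crop shows each tool cleanly: spoon A's bowl is to the left (468,188), spoon B's bowl lower right (690,262), and the marker's cap is at the right (250,241). The cutlery tray corners are about (617,19), (743,38), (733,158), (601,143).

```bash
python3 - <<'E'
from h import *
import pickle
c=pickle.load(open('top0.pkl','rb')); im=c['color'].astype(int)
w=((im[:,:,0]-im[:,:,2])>2).astype(np.uint8)
w=cv2.morphologyEx(w,cv2.MORPH_CLOSE,np.ones((3,3)))
def box(n,x0,y0,x1,y1,mask,z):
    m=np.zeros(mask.shape,np.uint8); m[y0:y1,x0:x1]=mask[y0:y1,x0:x1]
    k,l,s,ce=cv2.connectedComponentsWithStats(m); i=1+np.argmax(s[1:,4]); ys,xs=np.where(l==i)
    P=cast(c,np.c_[xs,ys],z)[:,:2].astype(np.float32)*1000
    mu=P.mean(0); u=np.linalg.svd(P-mu,full_matrices=False)[2][0]; t=(P-mu)@u
    a,b=mu+u*t.min(),mu+u*t.max()
    print(n,s[i,4],'ends',a.round(),b.round(),'mid',((a+b)/2).round(),'len',round(np.ptp(t)),'mean',mu.round(),'ang',round(np.degrees(np.arctan2(u[1],u[0]))%180,1))
box('trowel',155,135,205,240,w,.008)
box('spoonA',340,200,400,222,w,.004)
box('spoonB',418,218,472,255,w,.004)
box('marker',205,215,260,245,w|(im.max(2)<110),.008)
box('dibber',275,190,335,230,((im[:,:,0]-im[:,:,2])>50).astype(np.uint8),.0115)
q=lambda x,y:(130+x/2.1,120+y/2.1)
for n,cs,z in (('cut',[(617,19),(743,38),(733,158),(601,143)],.029),('pen',[(214,31),(341,48),(331,126),(203,103)],.026)):
    P=cast(c,[q(*p) for p in cs],z)[:,:2]*1000; print(n,P.round(),P.mean(0).round())
E
```

```text
trowel 1119 ends [602. 453.] [366. 406.] mid [484. 430.] len 241 mean [469. 427.] ang 11.3
spoonA 279 ends [ 422. -170.] [435. -39.] mid [ 429. -105.] len 132 mean [430. -95.] ang 84.2
spoonB 233 ends [ 390. -257.] [ 333. -377.] mid [ 362. -317.] len 133 mean [ 351. -339.] ang 64.6
marker 275 ends [346. 200.] [378. 333.] mid [362. 267.] len 136 mean [361. 265.] ang 76.3
dibber 271 ends [451. 133.] [400.  15.] mid [425.  74.] len 128 mean [420.  62.] ang 66.4
cut [[ 661. -254.]
 [ 642. -425.]
 [ 479. -407.]
 [ 493. -232.]] [ 569. -329.]
pen [[628. 281.]
 [610. 112.]
 [505. 121.]
 [530. 290.]] [568. 201.]
```

```bash
cat > plan.py <<'E'
import sys,json
from h import *
# usage: plan.py MAXMM x,y,z,closing_deg ...   (mm, world) -> per-call end row in crank units
o=readout.get_obs(); M=R.from_quat(o['ee_rot']).as_matrix(); p=np.array(o['position'])*1000
a=np.degrees(np.arctan2(M[1,1],M[0,1])); mx=float(sys.argv[1])
print('t',round(o['clock'],1),'p',p.round(1),'closing',round(a,1),'w',round(o['grip_width']*85,1),'F',np.round(o['ft_force'],1))
for w in sys.argv[2:]:
    x,y,z,b=map(float,w.split(',')); q=np.array([x,y,z]); n=max(1,int(np.ceil(max(np.linalg.norm(q-p)/mx,abs(b-a)/32))))
    dp=(q-p)/n; da=(b-a)/n
    for i in range(n):
        ty=np.array([np.cos(np.radians(a)),np.sin(np.radians(a)),0]); tx=np.array([-ty[1],ty[0],0])
        r=[dp@tx/400,dp@ty/400,-dp[2]/400,-da/60]
        print([float(round(v,3)) for v in r]); a+=da
        p=p+dp
    print('  -- at',w)
E
python3 plan.py 195 400,-350,250,-40 480,0,250,30 551,443,150,101.3 551,443,20,101.3
```

```text
t 0.1 p [ 228.6 -581.3  247.6] closing -68.5 w 85.3 F [ 0.4 -0.2 -0.3]
[0.305, -0.191, -0.003, -0.238]
[0.343, -0.11, -0.003, -0.238]
  -- at 400,-350,250,-40
[0.266, -0.136, -0.0, -0.389]
[0.299, -0.02, -0.0, -0.389]
[0.282, 0.1, -0.0, -0.389]
  -- at 480,0,250,30
[0.29, 0.236, 0.083, -0.396]
[0.17, 0.333, 0.083, -0.396]
[0.022, 0.373, 0.083, -0.396]
  -- at 551,443,150,101.3
[0.0, 0.0, 0.325, -0.0]
  -- at 551,443,20,101.3
```

```bash

python3 -m crank '[[0.305,-0.191,-0.003,-0.238],[0.305,-0.191,-0.003,-0.238],[0.305,-0.191,-0.003,-0.238],[0.305,-0.191,-0.003,-0.238],[0.305,-0.191,-0.003,-0.238]]' 0.41 100
python3 -m crank '[[0.343,-0.11,-0.003,-0.238],[0.343,-0.11,-0.003,-0.238],[0.343,-0.11,-0.003,-0.238],[0.343,-0.11,-0.003,-0.238],[0.343,-0.11,-0.003,-0.238]]'
python3 -m crank '[[0.266,-0.136,0,-0.389],[0.266,-0.136,0,-0.389],[0.266,-0.136,0,-0.389],[0.266,-0.136,0,-0.389],[0.266,-0.136,0,-0.389]]'
python3 -m crank '[[0.299,-0.02,0,-0.389],[0.299,-0.02,0,-0.389],[0.299,-0.02,0,-0.389],[0.299,-0.02,0,-0.389],[0.299,-0.02,0,-0.389]]'
python3 -m crank '[[0.282,0.1,0,-0.389],[0.282,0.1,0,-0.389],[0.282,0.1,0,-0.389],[0.282,0.1,0,-0.389],[0.282,0.1,0,-0.389]]'
python3 plan.py 195 551,443,150,101.3
```

```text
clock: 0.52
position: [0.3186, -0.4613, 0.2497]
ee_rot: [0.951, 0.311, 0.001, -0.0]
ft_force: [-0.1, -0.8, 0.6]
grip_width: 0.703
grasp_force: 0.0
clock: 0.93
position: [0.4032, -0.3455, 0.2508]
ee_rot: [0.905, 0.426, 0.001, -0.0]
ft_force: [0.1, 0.0, -0.2]
grip_width: 0.705
grasp_force: 0.0
clock: 1.35
position: [0.4269, -0.2324, 0.2508]
ee_rot: [0.801, 0.599, -0.0, 0.0]
ft_force: [0.0, -0.8, -0.3]
grip_width: 0.705
grasp_force: 0.0
clock: 1.77
position: [0.4534, -0.1165, 0.2507]
ee_rot: [0.664, 0.748, -0.0, 0.0]
ft_force: [-0.2, 0.3, -0.3]
grip_width: 0.704
grasp_force: 0.0
clock: 2.18
position: [0.4801, -0.0004, 0.2505]
ee_rot: [0.5, 0.866, -0.0, -0.0]
ft_force: [-0.5, -0.1, -0.4]
grip_width: 0.704
grasp_force: 0.0
t 2.2 p [ 4.801e+02 -4.000e-01  2.505e+02] closing 30.0 w 59.8 F [-0.5 -0.1 -0.4]
[0.29, 0.236, 0.084, -0.396]
[0.171, 0.333, 0.084, -0.396]
[0.022, 0.374, 0.084, -0.396]
  -- at 551,443,150,101.3
```

```bash

python3 -m crank '[[0.29,0.236,0.084,-0.396],[0.29,0.236,0.084,-0.396],[0.29,0.236,0.084,-0.396],[0.29,0.236,0.084,-0.396],[0.29,0.236,0.084,-0.396]]' >/dev/null
python3 -m crank '[[0.171,0.333,0.084,-0.396],[0.171,0.333,0.084,-0.396],[0.171,0.333,0.084,-0.396],[0.171,0.333,0.084,-0.396],[0.171,0.333,0.084,-0.396]]' >/dev/null
python3 -m crank '[[0.022,0.374,0.084,-0.396],[0.022,0.374,0.084,-0.396],[0.022,0.374,0.084,-0.396],[0.022,0.374,0.084,-0.396],[0.022,0.374,0.084,-0.396]]' | tail -5
python3 plan.py 195 551,443,20,101.3
python3 - <<'E'
from h import *
c=shot('wrist','w1.png'); im=c['color'].astype(int)
m=((im[:,:,0]-im[:,:,2])>60).astype(np.uint8); k,l,s,ce=cv2.connectedComponentsWithStats(m); i=1+np.argmax(s[1:,4]); ys,xs=np.where(l==i)
P=cast(c,np.c_[xs,ys],.0135)[:,:2]*1000; print(s[i],cv2.minAreaRect(P.astype(np.float32)))
E
```

```text
position: [0.5501, 0.4456, 0.146]
ee_rot: [-0.099, 0.995, -0.001, -0.002]
ft_force: [-0.8, 1.0, -0.4]
grip_width: 0.702
grasp_force: 0.0
t 3.4 p [550.1 445.6 146. ] closing 101.4 w 59.7 F [-0.8  1.  -0.4]
[-0.001, -0.007, 0.315, 0.001]
  -- at 551,443,20,101.3
[ 291  140   32  113 3118] ((552.25, 441.1847839355469), (93.1478500366211, 24.81521987915039), 11.507516860961914)
```

View pics/w1.png

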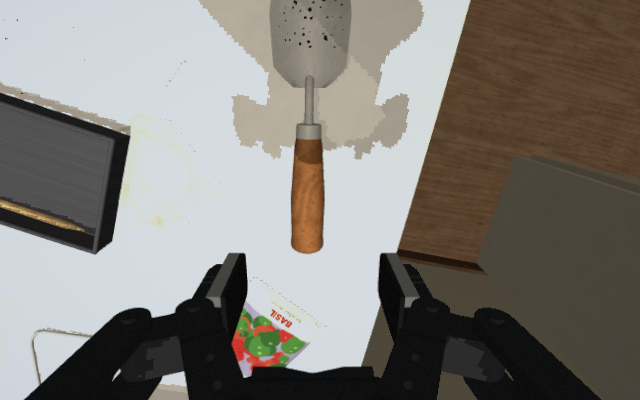

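The wrist view shows the handle centred between the fingers (308,195), consistent with the top-view measurement to 2 mm. Descend and grasp.

```bash

python3 -m crank '[[-0.001,-0.009,0.08,0],[-0.001,-0.009,0.16,0],[-0.001,-0.009,0.24,0],[-0.001,-0.009,0.3,0],[-0.001,-0.009,0.313,0]]' | sed -n 2,4p
python3 -m crank '[[0,0,0,0],[0,0,0,0],[0,0,0,0],[0,0,0,0],[0,0,0,0]]' -1 100
python3 -m crank '[[0,0,0,0],[0,0,0,0],[0,0,0,0]]' |tail -5
python3 plan.py 195
```

```text
position: [0.5525, 0.4341, 0.0193]
ee_rot: [-0.095, 0.995, -0.003, -0.002]
ft_force: [-0.5, -0.0, -0.7]
clock: 4.32
position: [0.5529, 0.4408, 0.0275]
ee_rot: [-0.098, 0.995, 0.001, 0.002]
ft_force: [0.6, -0.8, 7.8]
grip_width: 0.238
grasp_force: 99.8
position: [0.553, 0.4408, 0.0275]
ee_rot: [-0.098, 0.995, 0.001, 0.002]
ft_force: [0.9, -1.6, 7.1]
grip_width: 0.24
grasp_force: 99.8
t 4.6 p [553.  440.8  27.5] closing 101.3 w 20.4 F [ 0.9 -1.6  7.1]
```

```bash

python3 -m crank '[[0,0,-0.05,0],[0,0,-0.1,0],[0,0,-0.15,0],[0,0,-0.2,0],[0,0,-0.25,0]]' >/dev/null
python3 -m crank '[[0,0,0,0],[0,0,0,0],[0,0,0,0]]' | tail -5
python3 plan.py 120 551.5,-152.6,130,5.3
python3 -c "
from h import *
shot('scene','s1.png')"
```

```text
position: [0.5515, 0.4399, 0.1244]
ee_rot: [-0.099, 0.995, -0.0, 0.0]
ft_force: [-0.1, 0.3, -1.6]
grip_width: 0.243
grasp_force: 98.7
t 5.2 p [551.5 439.9 124.4] closing 101.3 w 20.6 F [-0.1  0.3 -1.6]
[0.058, -0.29, -0.003, 0.32]
[-0.041, -0.293, -0.003, 0.32]
[-0.135, -0.264, -0.003, 0.32]
[-0.214, -0.205, -0.003, 0.32]
[-0.27, -0.123, -0.003, 0.32]
  -- at 551.5,-152.6,130,5.3
```

View pics/s1.png

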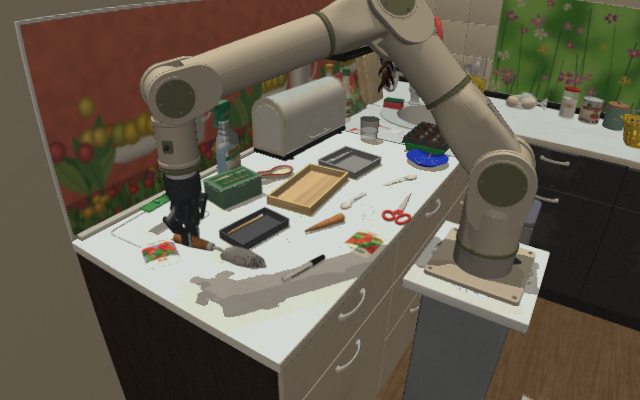

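The trowel (190-265, 240-262) hangs level in the gripper. Carry it.

```bash

python3 -m crank '[[0.012,-0.058,0,0.064],[0.023,-0.116,0,0.128],[0.035,-0.174,0,0.192],[0.046,-0.232,0,0.256],[0.058,-0.29,-0.003,0.32]]' >/dev/null
python3 -m crank '[[-0.008,-0.059,0,0.064],[-0.016,-0.117,0,0.128],[-0.025,-0.176,0,0.192],[-0.033,-0.234,0,0.256],[-0.041,-0.293,-0.003,0.32]]' >/dev/null
python3 -m crank '[[-0.027,-0.053,0,0.064],[-0.054,-0.106,0,0.128],[-0.081,-0.158,0,0.192],[-0.108,-0.211,0,0.256],[-0.135,-0.264,-0.003,0.32]]' >/dev/null
python3 -m crank '[[-0.043,-0.041,0,0.064],[-0.086,-0.082,0,0.128],[-0.128,-0.123,0,0.192],[-0.171,-0.164,0,0.256],[-0.214,-0.205,-0.003,0.32]]' >/dev/null
python3 -m crank '[[-0.054,-0.025,0,0.064],[-0.108,-0.049,0,0.128],[-0.162,-0.074,0,0.192],[-0.216,-0.098,0,0.256],[-0.27,-0.123,-0.003,0.32]]' >/dev/null
python3 -m crank '[[0,0,0,0],[0,0,0,0]]' | tail -5
python3 plan.py 195 551.5,-152.6,33,5.3
python3 - <<'E'
from h import *
c=shot('wrist','w2.png'); im=c['color'].astype(int); c=shot('top','t2.png')
E
```

```text
position: [0.5516, -0.1549, 0.1306]
ee_rot: [0.675, 0.737, -0.0, 0.0]
ft_force: [0.0, 1.1, -0.7]
grip_width: 0.24
grasp_force: 98.6
t 7.5 p [ 551.6 -154.9  130.6] closing 5.0 w 20.4 F [ 0.   1.1 -0.7]
[0.006, 0.0, 0.244, -0.004]
  -- at 551.5,-152.6,33,5.3
```

View pics/w2.png

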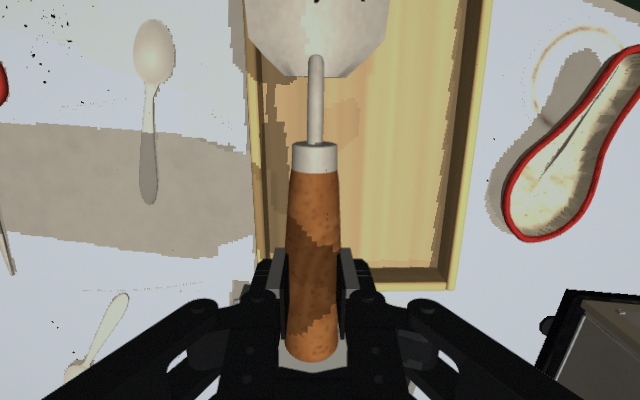

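The trowel is aligned with the tool tray (tray rim columns 250-470), and its blade clears the left wall. Lower it.

```bash

python3 -m crank '[[0.006,0,0.05,-0.004],[0.006,0,0.11,-0.004],[0.006,0,0.17,-0.004],[0.006,0,0.215,-0.004],[0.006,0,0.23,-0.004]]' | sed -n 2,4p
python3 -m crank '[[0,0,0.004,0],[0,0,0.008,0],[0,0,0.01,0],[0,0,0.012,0],[0,0,0.012,0]]' | tail -5
python3 plan.py 195 551.5,-152.6,33.5,5.3
```

```text
position: [0.5501, -0.1485, 0.0359]
ee_rot: [0.671, 0.741, -0.001, -0.002]
ft_force: [-1.2, 0.6, -2.1]
position: [0.5521, -0.15, 0.0348]
ee_rot: [0.672, 0.741, 0.0, 0.001]
ft_force: [0.7, -0.1, -1.1]
grip_width: 0.24
grasp_force: 98.7
t 8.5 p [ 552.1 -150.    34.8] closing 5.6 w 20.4 F [ 0.7 -0.1 -1.1]
[-0.006, -0.002, 0.003, 0.005]
  -- at 551.5,-152.6,33.5,5.3
```

```bash

python3 -m crank '[[-0.006,0,0.003,0],[-0.006,0,0.004,0],[-0.006,0,0.004,0]]' | tail -5
python3 -m crank '[[0,0,0,0],[0,0,0,0],[0,0,0,0]]' -0.1 | tail -4
python3 -m crank '[[0,0,-0.05,0],[0,0,-0.1,0],[0,0,-0.16,0],[0,0,-0.2,0],[0,0,-0.25,0]]' >/dev/null
python3 -m crank '[[0,0,0,0],[0,0,0,0]]' 0.3 60 | tail -5
python3 plan.py 160 426,75,130,-23.6
python3 - <<'E'
from h import *
c=shot('top','t3.png'); im=c['color']; cv2.imwrite('pics/t3c.png',cv2.resize(im[110:280,130:510,::-1],None,fx=2.1,fy=2.1))
E
```

```text
position: [0.5525, -0.1523, 0.0334]
ee_rot: [0.672, 0.741, 0.0, 0.001]
ft_force: [-2.4, 0.9, 6.8]
grip_width: 0.24
grasp_force: 99.9
ee_rot: [0.672, 0.741, 0.0, 0.0]
ft_force: [-0.4, 0.5, 0.7]
grip_width: 0.451
grasp_force: 0.0
position: [0.5525, -0.1525, 0.1333]
ee_rot: [0.672, 0.741, 0.0, 0.001]
ft_force: [-0.9, 0.2, -1.6]
grip_width: 0.648
grasp_force: 0.0
t 9.6 p [ 552.5 -152.5  133.3] closing 5.6 w 55.0 F [-0.9  0.2 -1.6]
[0.298, -0.13, 0.004, 0.243]
[0.256, -0.201, 0.004, 0.243]
  -- at 426,75,130,-23.6
```

View pics/t3c.png

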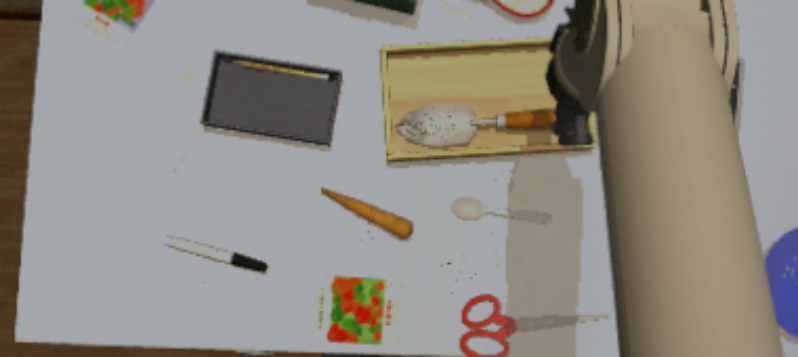

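The trowel lies in the tray along its length (397-555, 105-145). Next, the dibber.

```bash

python3 -m crank '[[0.298,-0.13,0.004,0.243],[0.298,-0.13,0.004,0.243],[0.298,-0.13,0.004,0.243],[0.298,-0.13,0.004,0.243],[0.298,-0.13,0.004,0.243]]' >/dev/null
python3 -m crank '[[0.256,-0.201,0.004,0.243],[0.256,-0.201,0.004,0.243],[0.256,-0.201,0.004,0.243],[0.256,-0.201,0.004,0.243],[0.256,-0.201,0.004,0.243]]' >/dev/null
python3 -m crank '[[0,0,0,0],[0,0,0,0]]' | tail -5
python3 - <<'E'
from h import *
c=shot('wrist','w4.png'); im=c['color'].astype(int)
m=((im[:,:,0]-im[:,:,2])>60).astype(np.uint8); k,l,s,ce=cv2.connectedComponentsWithStats(m); i=1+np.argmax(s[1:,4]); ys,xs=np.where(l==i)
P=cast(c,np.c_[xs,ys],.0115)[:,:2]*1000; print(s[i],cv2.minAreaRect(P.astype(np.float32)))
E
python3 plan.py 195 426,75,25,-23.6
```

```text
position: [0.4259, 0.0734, 0.1288]
ee_rot: [0.837, 0.547, -0.0, -0.0]
ft_force: [-0.3, -0.5, -0.3]
grip_width: 0.65
grasp_force: 0.0
[  414   106   226   280 16640] ((580.9672241210938, -78.46670532226562), (155.19705200195312, 251.40281677246094), 5.144655227661133)
t 10.7 p [425.8  73.5 128.8] closing -23.7 w 55.3 F [0.3 0.8 0.4]
[0.004, -0.001, 0.26, -0.002]
  -- at 426,75,25,-23.6
```

```bash

python3 -m crank '[[0.004,0,0.08,0],[0.004,0,0.16,0],[0.004,0,0.22,0],[0.004,0,0.26,0],[0.004,0,0.27,0]]' | sed -n 2,4p
python3 -m crank '[[0,0,0,0],[0,0,0,0]]' | sed -n 2,4p
python3 plan.py 195 426,75,20,-23.6
```

```text
position: [0.4244, 0.0751, 0.0183]
ee_rot: [0.837, 0.547, -0.002, -0.001]
ft_force: [-0.7, -0.1, -0.4]
position: [0.4264, 0.0761, 0.0216]
ee_rot: [0.837, 0.547, 0.0, -0.0]
ft_force: [0.6, -0.2, 0.1]
t 11.2 p [426.4  76.1  21.6] closing -23.6 w 55.0 F [ 0.6 -0.2  0.1]
[-0.003, 0.0, 0.004, -0.001]
  -- at 426,75,20,-23.6
```

```bash

python3 -m crank '[[0,0,0.004,0],[0,0,0.004,0],[0,0,0.004,0],[0,0,0.004,0],[0,0,0.004,0]]' -1 60 | tail -5
python3 -m crank '[[0,0,-0.05,0],[0,0,-0.1,0],[0,0,-0.16,0],[0,0,-0.22,0],[0,0,-0.27,0]]' >/dev/null
python3 -m crank '[[0,0,0,0],[0,0,0,0]]' | tail -5
python3 plan.py 120 611,-78,130,5.3
```

```text
position: [0.4265, 0.0764, 0.0204]
ee_rot: [0.837, 0.548, 0.001, 0.001]
ft_force: [-0.2, -1.0, 6.1]
grip_width: 0.222
grasp_force: 59.3
position: [0.4265, 0.0764, 0.1286]
ee_rot: [0.837, 0.548, 0.001, 0.001]
ft_force: [-0.3, 0.9, -0.2]
grip_width: 0.219
grasp_force: 58.7
t 12.2 p [426.5  76.4 128.6] closing -23.6 w 18.6 F [-0.3  0.9 -0.2]
[-0.056, 0.192, -0.001, -0.161]
[-0.088, 0.18, -0.001, -0.161]
[-0.117, 0.163, -0.001, -0.161]
  -- at 611,-78,130,5.3
```

```bash

python3 -m crank '[[-0.011,0.038,0,-0.032],[-0.022,0.077,0,-0.064],[-0.034,0.115,0,-0.097],[-0.045,0.154,0,-0.129],[-0.056,0.192,-0.001,-0.161]]' >/dev/null
python3 -m crank '[[-0.018,0.036,0,-0.032],[-0.035,0.072,0,-0.064],[-0.053,0.108,0,-0.097],[-0.07,0.144,0,-0.129],[-0.088,0.18,-0.001,-0.161]]' >/dev/null
python3 -m crank '[[-0.023,0.033,0,-0.032],[-0.047,0.065,0,-0.064],[-0.07,0.098,0,-0.097],[-0.094,0.13,0,-0.129],[-0.117,0.163,-0.001,-0.161]]' >/dev/null
python3 -m crank '[[0,0,0,0],[0,0,0,0]]' | tail -5
python3 plan.py 120 611,-78,28,5.3
python3 - <<'E'
from h import *
shot('wrist','w5.png')
E
```

```text
position: [0.6096, -0.078, 0.1271]
ee_rot: [0.674, 0.739, -0.0, -0.001]
ft_force: [-0.5, -0.2, -0.5]
grip_width: 0.219
grasp_force: 58.7
t 13.7 p [609.6 -78.  127.1] closing 5.3 w 18.6 F [-0.5 -0.2 -0.5]
[-0.0, 0.003, 0.248, 0.0]
  -- at 611,-78,28,5.3
```

View pics/w5.png

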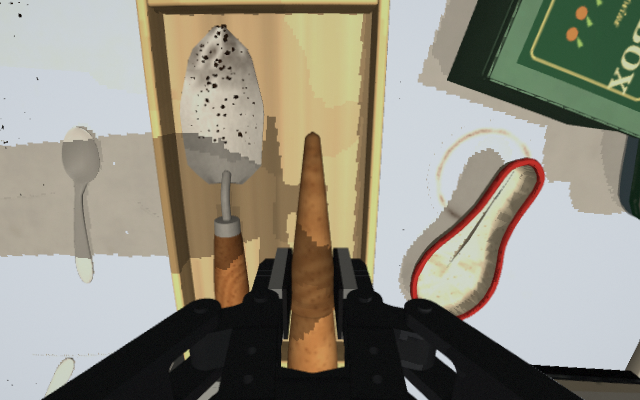

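The trowel lies flat at the left (185-265, 25-300), and the dibber is over free floor (312,250). Lower and release.

```bash

python3 -m crank '[[0,0.003,0.05,0],[0,0.003,0.12,0],[0,0.003,0.18,0],[0,0.003,0.22,0],[0,0.003,0.235,0]]' >/dev/null
python3 -m crank '[[0,0,0.006,0],[0,0,0.012,0],[0,0,0.014,0],[0,0,0.015,0]]' | sed -n 2,4p
python3 -m crank '[[0,0,0,0],[0,0,0,0],[0,0,0,0]]' -0.27 | tail -5
python3 -m crank '[[0,0,-0.05,0],[0,0,-0.1,0],[0,0,-0.16,0],[0,0,-0.2,0],[0,0,-0.25,0]]' >/dev/null
python3 -m crank '[[0,0,0,0],[0,0,0,0]]' 0.1 40 | tail -5
python3 plan.py 180 426,-135,130,-5.8
python3 - <<'E'
from h import *
shot('wrist','w6.png')
E
```

```text
position: [0.6119, -0.0776, 0.0297]
ee_rot: [0.673, 0.74, 0.0, 0.001]
ft_force: [0.4, -1.0, -0.3]
position: [0.6116, -0.0777, 0.0293]
ee_rot: [0.673, 0.74, 0.0, 0.0]
ft_force: [0.9, 0.4, 0.1]
grip_width: 0.365
grasp_force: 0.0
position: [0.6121, -0.0777, 0.13]
ee_rot: [0.673, 0.74, 0.001, 0.001]
ft_force: [-1.2, -0.1, -0.4]
grip_width: 0.55
grasp_force: 0.0
t 15.3 p [612.1 -77.7 130. ] closing 5.4 w 46.8 F [-1.2 -0.1 -0.4]
[-0.049, -0.238, 0.0, 0.093]
[-0.072, -0.232, 0.0, 0.093]
  -- at 426,-135,130,-5.8
```

View pics/w6.png

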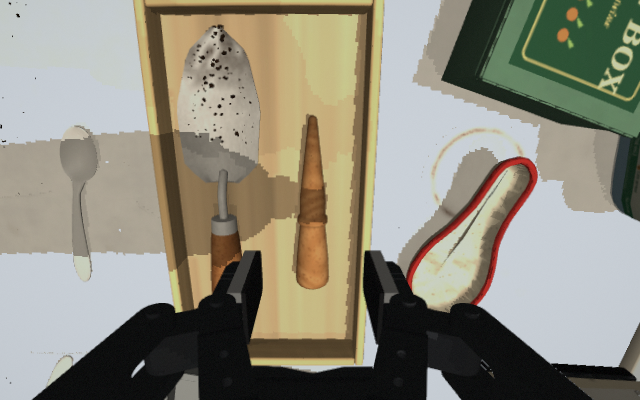

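Both lie flat side by side (trowel 185-260, dibber 300-330 columns). Next, spoon A.

```bash

python3 -m crank '[[-0.049,-0.238,0,0.093],[-0.049,-0.238,0,0.093],[-0.049,-0.238,0,0.093],[-0.049,-0.238,0,0.093],[-0.049,-0.238,0,0.093]]' >/dev/null
python3 -m crank '[[-0.072,-0.232,0,0.093],[-0.072,-0.232,0,0.093],[-0.072,-0.232,0,0.093],[-0.072,-0.232,0,0.093],[-0.072,-0.232,0,0.093]]' >/dev/null
python3 -m crank '[[0,0,0.05,0],[0,0,0.12,0],[0,0,0.18,0],[0,0,0.22,0],[0,0,0.24,0]]' >/dev/null
python3 -m crank '[[0,0,0,0],[0,0,0,0],[0,0,0,0]]' 0 | tail -5
python3 plan.py 180 426,-135,19.5,-5.8
python3 - <<'E'
from h import *
shot('wrist','w7.png')
E
```

```text
position: [0.4268, -0.1345, 0.0337]
ee_rot: [0.742, 0.671, 0.001, 0.001]
ft_force: [-0.7, 0.1, -0.0]
grip_width: 0.501
grasp_force: 0.0
t 16.8 p [ 426.8 -134.5   33.7] closing -5.7 w 42.6 F [-0.7  0.1 -0. ]
[-0.002, -0.002, 0.035, 0.001]
  -- at 426,-135,19.5,-5.8
```

View pics/w7.png

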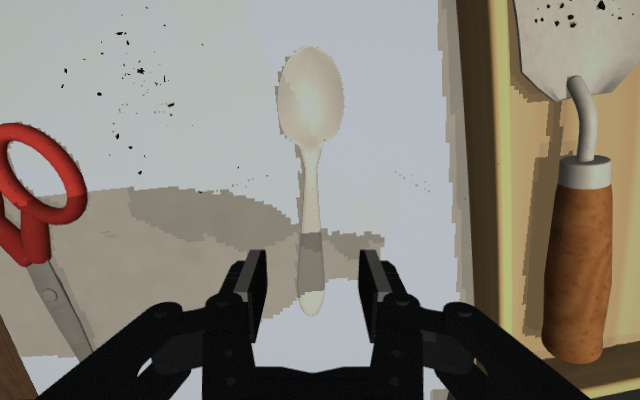

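Spoon A's handle (310,280) lies centred between the pads. Go down, close and lift.

```bash

python3 -m crank '[[0,0,0.015,0],[0,0,0.03,0],[0,0,0.033,0],[0,0,0.033,0]]' | sed -n 2,4p
python3 -m crank '[[0,0,0,0],[0,0,0,0],[0,0,0,0],[0,0,0,0],[0,0,0,0]]' -1 40 | tail -5
python3 -m crank '[[0,0,-0.05,0],[0,0,-0.1,0],[0,0,-0.16,0],[0,0,-0.2,0],[0,0,-0.25,0]]' >/dev/null
python3 -m crank '[[0,0,0,0],[0,0,0,0]]' | tail -5
python3 plan.py 120 522.7,-354.3,120,-5.5
```

```text
position: [0.4251, -0.1346, 0.019]
ee_rot: [0.742, 0.671, -0.0, -0.0]
ft_force: [-0.6, 0.6, 0.3]
position: [0.4258, -0.1346, 0.0198]
ee_rot: [0.742, 0.671, 0.0, 0.0]
ft_force: [-1.3, 0.6, 4.6]
grip_width: 0.181
grasp_force: 38.9
position: [0.426, -0.135, 0.1202]
ee_rot: [0.742, 0.671, 0.0, 0.001]
ft_force: [0.4, -1.0, -1.7]
grip_width: 0.181
grasp_force: 38.8
t 18.2 p [ 426.  -135.   120.2] closing -5.8 w 15.4 F [ 0.4 -1.  -1.7]
[-0.261, 0.148, 0.0, -0.002]
[-0.261, 0.147, 0.0, -0.002]
  -- at 522.7,-354.3,120,-5.5
```

```bash

python3 -m crank '[[-0.052,0.03,0,0],[-0.104,0.059,0,0],[-0.157,0.089,0,0],[-0.209,0.118,0,0],[-0.261,0.148,0,-0.002]]' >/dev/null
python3 -m crank '[[-0.052,0.03,0,0],[-0.104,0.059,0,0],[-0.157,0.089,0,0],[-0.209,0.118,0,0],[-0.261,0.148,0,-0.002]]' >/dev/null
python3 -m crank '[[0,0,0,0],[0,0,0,0]]' | tail -5
python3 - <<'E'
from h import *
shot('wrist','w8.png')
E
python3 plan.py 120 522.7,-354.3,24,-5.5
```

```text
position: [0.5219, -0.3548, 0.1174]
ee_rot: [0.741, 0.672, -0.0, -0.001]
ft_force: [0.4, 1.1, -0.5]
grip_width: 0.176
grasp_force: 38.9
t 19.3 p [ 522.  -353.6  117.8] closing -5.5 w 15.2 F [-0.6  0.3 -0.5]
[-0.001, 0.002, 0.234, -0.001]
  -- at 522.7,-354.3,24,-5.5
```

View pics/w8.png

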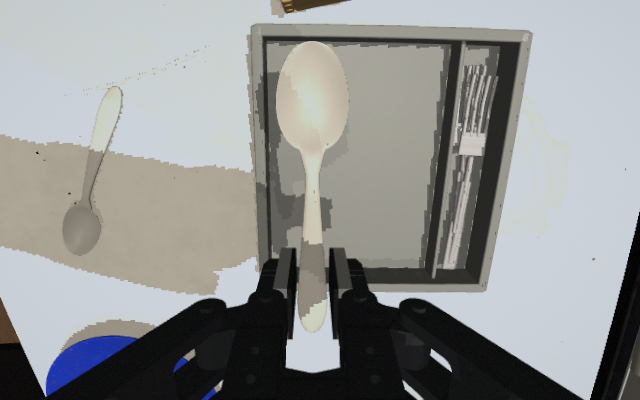

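The spoon is held level over the left of the wide bay. The tray's rim corners are at about (250,25), (531,33), (485,291), so I'll check them by ray.

```bash
python3 - <<'E'
from h import *
c=imaging.camera('wrist')
P=cast(c,[(250,25),(531,33),(485,291)],.029)[:,:2]*1000
print(P.round(), 'ctr',(P[0]+P[2])/2, P[1]-P[0],P[1]-P[2])
print(cast(c,[(310,44),(313,330)],.115).round(3))
E
```

```text
[[ 496. -236.]
 [ 659. -254.]
 [ 640. -426.]] ctr [ 567.94497598 -331.14196919] [163.4192992  -18.63822624] [ 18.62013099 172.05752607]
[[ 0.529 -0.26   0.115]
 [ 0.518 -0.379  0.115]]
```

```bash

python3 -m crank '[[-0.004,0,0.05,0.01],[-0.004,0,0.11,0.01],[-0.004,0,0.17,0.01],[-0.004,0,0.21,0.01],[-0.004,0,0.22,0.01]]' >/dev/null
python3 -m crank '[[0,0,0.006,0],[0,0,0.012,0],[0,0,0.015,0],[0,0,0.015,0]]' | sed -n 2,4p
python3 -m crank '[[0,0,0,0],[0,0,0,0],[0,0,0,0]]' -0.3 | tail -5
python3 plan.py 120 522,-354,120,-5
```

```text
position: [0.5229, -0.3559, 0.0264]
ee_rot: [0.744, 0.668, 0.0, 0.001]
ft_force: [-0.2, 0.5, -0.1]
position: [0.5226, -0.3559, 0.0261]
ee_rot: [0.744, 0.668, 0.0, 0.0]
ft_force: [0.8, 0.5, 0.3]
grip_width: 0.35
grasp_force: 0.0
t 20.3 p [ 522.6 -355.9   26.1] closing -6.1 w 29.7 F [0.8 0.5 0.3]
[0.005, -0.002, -0.235, -0.019]
  -- at 522,-354,120,-5
```

```bash

python3 -m crank '[[0,0,-0.05,0],[0,0,-0.1,0],[0,0,-0.16,0],[0,0,-0.2,0],[0,0,-0.25,0]]' >/dev/null
python3 -m crank '[[0,0,0,0],[0,0,0,0]]' 0 | tail -5
python3 plan.py 195 375,-290,126,-25.4
python3 - <<'E'
from h import *
shot('wrist','w9.png')
E
```

```text
position: [0.523, -0.3561, 0.1269]
ee_rot: [0.744, 0.668, 0.0, 0.001]
ft_force: [0.1, -0.1, -0.5]
grip_width: 0.501
grasp_force: 0.0
t 20.9 p [ 523.  -356.1  126.9] closing -6.1 w 42.6 F [ 0.1 -0.1 -0.5]
[0.125, -0.386, 0.002, 0.321]
  -- at 375,-290,126,-25.4
```

View pics/w9.png

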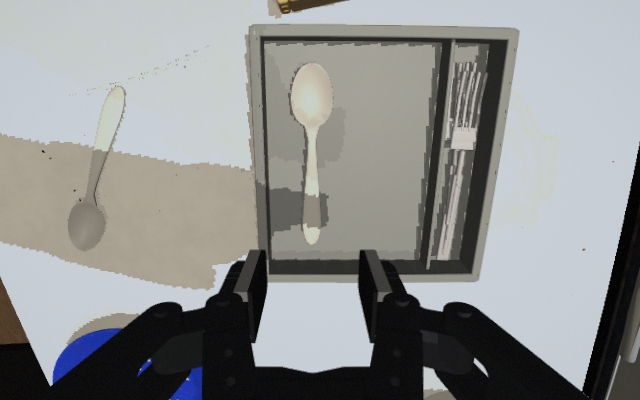

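Spoon A lies flat and lengthwise in the bay (292-333, 65-245). Next, spoon B.

```bash

python3 -m crank '[[0.125,-0.386,0.002,0.321],[0.125,-0.386,0.002,0.321],[0.125,-0.386,0.002,0.321],[0.125,-0.386,0.002,0.321],[0.125,-0.386,0.002,0.321]]' >/dev/null
python3 -m crank '[[0,0,0.05,0],[0,0,0.12,0],[0,0,0.18,0],[0,0,0.22,0],[0,0,0.23,0]]' >/dev/null
python3 -m crank '[[0,0,0,0],[0,0,0,0]]' 0 >/dev/null
python3 plan.py 180 375,-290,19.5,-25.4
python3 - <<'E'
from h import *
c=shot('wrist','w10.png'); im=c['color'].astype(int)
m=((im[:,:,0]-im[:,:,2])>6).astype(np.uint8); m[:, :200]=0; m[:,430:]=0
ys,xs=np.where(m[225:300]); ys=ys+225; i=(xs>265)&(xs<360); print(i.sum(),'handle col',xs[i].mean(),xs[i].min(),xs[i].max())
E
```

```text
t 21.9 p [ 374.4 -289.6   33. ] closing -25.4 w 42.8 F [ 0.1 -0.4  0.4]
[-0.0, 0.002, 0.034, 0.0]
  -- at 375,-290,19.5,-25.4
6023 handle col 310.2505395982069 266 359
```

View pics/w10.png

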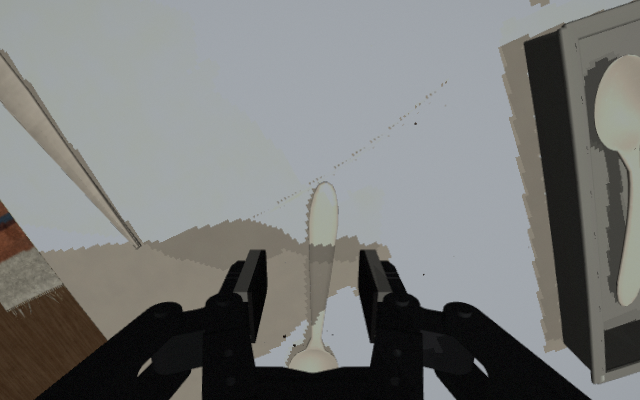

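Spoon B's handle runs between the pads (323,182)-(313,350). Grasp.

```bash

python3 -m crank '[[0,0.002,0.015,0],[0,0.002,0.03,0],[0,0.002,0.033,0],[0,0.002,0.033,0]]' | sed -n 2,4p
python3 -m crank '[[0,0,0,0],[0,0,0,0],[0,0,0,0],[0,0,0,0],[0,0,0,0]]' -1 40 | tail -5
python3 -m crank '[[0,0,-0.05,0],[0,0,-0.1,0],[0,0,-0.16,0],[0,0,-0.2,0],[0,0,-0.25,0]]' >/dev/null
python3 -m crank '[[0,0,0,0],[0,0,0,0]]' | tail -5
python3 plan.py 120 581.6,-301.6,120,-6
```

```text
position: [0.3747, -0.2897, 0.0191]
ee_rot: [0.845, 0.534, -0.0, -0.0]
ft_force: [0.4, -0.6, -0.6]
position: [0.375, -0.29, 0.0198]
ee_rot: [0.845, 0.534, 0.0, 0.0]
ft_force: [-1.3, 0.8, 4.9]
grip_width: 0.18
grasp_force: 39.0
position: [0.3754, -0.2903, 0.1202]
ee_rot: [0.845, 0.534, 0.0, 0.001]
ft_force: [0.3, -0.2, -0.5]
grip_width: 0.171
grasp_force: 38.8
t 23.3 p [ 375.4 -290.3  120.2] closing -25.4 w 14.5 F [ 0.3 -0.2 -0.5]
[0.098, 0.239, 0.0, -0.162]
[0.056, 0.252, 0.0, -0.162]
  -- at 581.6,-301.6,120,-6
```

```bash

python3 -m crank '[[0.02,0.048,0,-0.032],[0.039,0.096,0,-0.065],[0.059,0.143,0,-0.097],[0.078,0.191,0,-0.13],[0.098,0.239,0,-0.162]]' >/dev/null
python3 -m crank '[[0.011,0.05,0,-0.032],[0.022,0.101,0,-0.065],[0.034,0.151,0,-0.097],[0.045,0.202,0,-0.13],[0.056,0.252,0,-0.162]]' >/dev/null
python3 -m crank '[[0,0,0,0],[0,0,0,0],[0,0,0,0]]' | tail -5
python3 plan.py 120 581.6,-301.6,24,-6
python3 - <<'E'
from h import *
shot('wrist','w11.png')
E
```

```text
position: [0.5803, -0.301, 0.1181]
ee_rot: [0.743, 0.669, -0.0, -0.001]
ft_force: [0.2, 0.4, -0.3]
grip_width: 0.176
grasp_force: 38.9
t 24.4 p [ 580.3 -301.   118.1] closing -6.0 w 15.0 F [ 0.2  0.4 -0.3]
[-0.001, 0.004, 0.235, 0.0]
  -- at 581.6,-301.6,24,-6
```

View pics/w11.png

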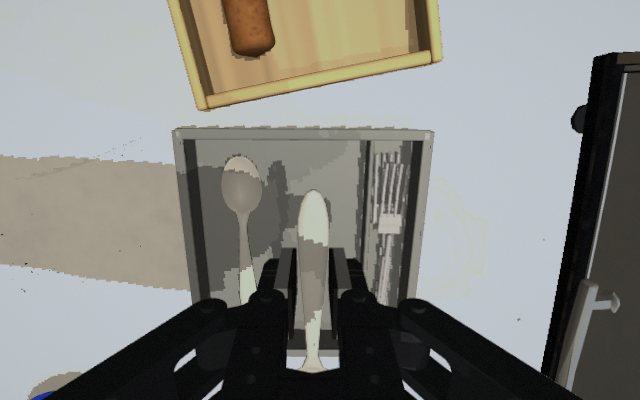

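Spoon A lies at the left of the bay (240,185), and spoon B hangs over free floor (313,260), clear of the fork wall (365). Lower and release, then check by numbers, as the viewing allowance is used.

```bash

python3 -m crank '[[-0.001,0,0.05,0],[-0.001,0,0.11,0],[-0.001,0,0.17,0],[-0.001,0,0.21,0],[-0.001,0,0.222,0]]' >/dev/null
python3 -m crank '[[0,0,0.006,0],[0,0,0.012,0],[0,0,0.016,0],[0,0,0.016,0]]' | sed -n 2,4p
python3 -m crank '[[0,0,0,0],[0,0,0,0],[0,0,0,0]]' -0.4 | tail -5
python3 -m crank '[[0,0,-0.05,0],[0,0,-0.1,0],[0,0,-0.16,0],[0,0,-0.2,0],[0,0,-0.25,0]]' >/dev/null
python3 -m crank '[[0,0,-0.05,0],[0,0,-0.1,0],[0,0,-0.1,0]]' 0 | tail -5
python3 plan.py 195 450,0,170,0 362,266,130,-13.7
```

```text
position: [0.5816, -0.3018, 0.0252]
ee_rot: [0.743, 0.669, 0.0, 0.001]
ft_force: [-0.4, 0.1, -0.8]
position: [0.5814, -0.3017, 0.0249]
ee_rot: [0.743, 0.669, 0.0, 0.0]
ft_force: [-0.9, 1.2, 0.0]
grip_width: 0.298
grasp_force: 0.0
position: [0.583, -0.3021, 0.1692]
ee_rot: [0.743, 0.669, 0.001, 0.003]
ft_force: [0.3, -0.6, 1.2]
grip_width: 0.5
grasp_force: 0.0
t 26.1 p [ 583.  -302.1  169.2] closing -5.9 w 42.5 F [ 0.3 -0.6  1.2]
[0.358, -0.205, -0.001, -0.05]
[0.369, -0.186, -0.001, -0.05]
  -- at 450,0,170,0
[0.332, -0.11, 0.05, 0.114]
[0.317, -0.149, 0.05, 0.114]
  -- at 362,266,130,-13.7
```

```bash

python3 -m crank '[[0.358,-0.205,0,-0.05],[0.358,-0.205,0,-0.05],[0.358,-0.205,0,-0.05],[0.358,-0.205,0,-0.05],[0.358,-0.205,0,-0.05]]' >/dev/null
python3 -m crank '[[0.369,-0.186,0,-0.05],[0.369,-0.186,0,-0.05],[0.369,-0.186,0,-0.05],[0.369,-0.186,0,-0.05],[0.369,-0.186,0,-0.05]]' >/dev/null
python3 -m crank '[[0.332,-0.11,0.05,0.114],[0.332,-0.11,0.05,0.114],[0.332,-0.11,0.05,0.114],[0.332,-0.11,0.05,0.114],[0.332,-0.11,0.05,0.114]]' >/dev/null
python3 -m crank '[[0.317,-0.149,0.05,0.114],[0.317,-0.149,0.05,0.114],[0.317,-0.149,0.05,0.114],[0.317,-0.149,0.05,0.114],[0.317,-0.149,0.05,0.114]]' 0.3 >/dev/null
python3 -m crank '[[0,0,0,0],[0,0,0,0]]' | tail -5
python3 plan.py 195 362,266,20,-13.7
python3 - <<'E'
from h import *
c=shot('wrist','w12.png')
c=shot('top','t4.png'); im=c['color'].astype(int)
w=((im[:,:,0]-im[:,:,2])>2).astype(np.uint8)
for n,r in (('spoon bay',(415,125,485,200)),('tool',(310,125,412,190))):
    m=np.zeros_like(w); a,b,e,d=r; m[b:d,a:e]=w[b:d,a:e]
    if n=='tool': continue
    k,l,s,ce=cv2.connectedComponentsWithStats(m)
    for i in range(1,k):
        if s[i,4]<60: continue
        ys,xs=np.where(l==i); P=cast(c,np.c_[xs,ys],.008)[:,:2]*1000; print(s[i],cv2.minAreaRect(P.astype(np.float32)))
E
```

```text
position: [0.3599, 0.2656, 0.1242]
ee_rot: [0.786, 0.618, -0.0, 0.0]
ft_force: [-0.2, -0.2, 0.1]
grip_width: 0.65
grasp_force: 0.0
t 28.0 p [359.9 265.6 124.2] closing -13.7 w 55.3 F [-0.2 -0.2  0.1]
[0.002, 0.005, 0.26, 0.001]
  -- at 362,266,20,-13.7
[ 415  130   70   70 3808] ((570.5324096679688, -333.38958740234375), (186.35731506347656, 182.91949462890625), 83.49368286132812)
```

```bash

python3 -m crank '[[0.002,0.005,0.08,0],[0.002,0.005,0.15,0],[0.002,0.005,0.21,0],[0.002,0.005,0.25,0],[0.002,0.005,0.26,0]]' | sed -n 2,4p
python3 -m crank '[[0,0,0,0],[0,0,0,0],[0,0,0,0],[0,0,0,0],[0,0,0,0]]' -1 40 | tail -5
python3 -m crank '[[0,0,-0.05,0],[0,0,-0.1,0],[0,0,-0.16,0],[0,0,-0.2,0],[0,0,-0.25,0]]' >/dev/null
python3 -m crank '[[0,0,0,0],[0,0,0,0]]' | tail -5
python3 plan.py 120 562,203,125,-7.6
```

```text
position: [0.3608, 0.2646, 0.018]
ee_rot: [0.787, 0.618, -0.002, -0.0]
ft_force: [0.3, 0.4, 1.0]
position: [0.3625, 0.2669, 0.0216]
ee_rot: [0.786, 0.618, 0.001, 0.001]
ft_force: [-1.6, -2.1, 6.2]
grip_width: 0.16
grasp_force: 39.0
position: [0.3625, 0.2669, 0.1217]
ee_rot: [0.786, 0.618, 0.002, 0.001]
ft_force: [0.4, -0.2, -0.3]
grip_width: 0.16
grasp_force: 39.4
t 29.5 p [362.5 266.9 121.7] closing -13.7 w 13.6 F [ 0.4 -0.2 -0.3]
[-0.019, 0.261, -0.004, -0.051]
[-0.032, 0.26, -0.004, -0.051]
  -- at 562,203,125,-7.6
```

```bash

python3 -m crank '[[-0.004,0.052,0,-0.01],[-0.008,0.104,0,-0.02],[-0.011,0.157,0,-0.03],[-0.015,0.209,0,-0.04],[-0.019,0.261,-0.004,-0.051]]' >/dev/null
python3 -m crank '[[-0.006,0.052,0,-0.01],[-0.013,0.104,0,-0.02],[-0.019,0.156,0,-0.03],[-0.026,0.208,0,-0.04],[-0.032,0.26,-0.004,-0.051]]' >/dev/null
python3 -m crank '[[0,0,0,0],[0,0,0,0],[0,0,0,0]]' | tail -5
python3 plan.py 120 562,203,26,-7.6
python3 - <<'E'
from h import *
c=shot('wrist','w13.png'); im=c['color']; hs=cv2.cvtColor(im,cv2.COLOR_RGB2HSV)
m=((hs[:,:,1]>100)&(hs[:,:,2]>80)&(im[:,:,0].astype(int)-im[:,:,2]>50)).astype(np.uint8)
k,l,s,ce=cv2.connectedComponentsWithStats(m)
for i in range(1,k):
    if s[i,4]>300:
        ys,xs=np.where(l==i); P=cast(c,np.c_[xs,ys],.007)[:,:2]*1000; print('orange',s[i],cv2.minAreaRect(P.astype(np.float32)))
E
```

```text
position: [0.5601, 0.2035, 0.1228]
ee_rot: [0.752, 0.66, -0.0, -0.0]
ft_force: [-0.9, 0.3, 0.1]
grip_width: 0.16
grasp_force: 39.3
t 30.6 p [560.1 203.5 122.8] closing -7.5 w 13.6 F [-0.9  0.3  0.1]
[-0.001, 0.005, 0.242, 0.002]
  -- at 562,203,26,-7.6
orange [ 375  113   18  154 1059] ((611.98095703125, 200.77960205078125), (118.35943603515625, 6.792839527130127), 81.84703826904297)
orange [  30  328   63   64 1852] ((304.9666442871094, 84.8497543334961), (89.17207336425781, 46.47068786621094), 35.254268646240234)
orange [  0 330  18  35 301] ((266.4326477050781, 98.92189025878906), (38.588584899902344, 14.860852241516113), 86.61063385009766)
```

```bash

python3 -m crank '[[-0.001,0,0.05,0],[-0.001,0,0.11,0],[-0.001,0,0.17,0],[-0.001,0,0.22,0],[-0.001,0,0.23,0]]' >/dev/null
python3 -m crank '[[0,0,0.004,0],[0,0,0.01,0],[0,0,0.014,0],[0,0,0.014,0]]' | sed -n 2,4p
python3 plan.py 120 562,203,25,-7.6
```

```text
position: [0.5615, 0.2029, 0.0268]
ee_rot: [0.752, 0.659, 0.001, 0.0]
ft_force: [-0.3, -1.0, -0.3]
t 31.4 p [561.5 202.9  26.8] closing -7.5 w 13.7 F [-0.3 -1.  -0.3]
[0.0, 0.001, 0.005, 0.002]
  -- at 562,203,25,-7.6
```

```bash

python3 -m crank '[[0,0,0.004,0],[0,0,0.006,0],[0,0,0.006,0]]' | sed -n 2,4p
python3 -m crank '[[0,0,0,0],[0,0,0,0],[0,0,0,0],[0,0,0,0],[0,0,0,0]]' -0.3 | tail -5
python3 -m crank '[[0,0,-0.03,0],[0,0,-0.08,0],[0,0,-0.14,0],[0,0,-0.2,0],[0,0,-0.25,0]]' >/dev/null
python3 -m crank '[[0,0,-0.05,0],[0,0,-0.1,0],[0,0,-0.15,0],[0,0,-0.15,0]]' >/dev/null
python3 plan.py 195 400,330,180,10
python3 - <<'E'
from h import *
c=shot('wrist','w14.png'); im=c['color'].astype(int)
print(cast(c,[(0,0),(639,0),(639,399),(0,399)],.01).round(2)[:,:2])
# bright marker barrel on the dark tray floor
g=im.min(2); T=cast(c,np.indices((400,640))[::-1].reshape(2,-1).T,.01)[:,:2]*1000
q=T-[568,202]; yd=np.array([.132,.991]); xd=np.array([.991,-.132])
ins=((abs(q@xd)<40)&(abs(q@yd)<78)).reshape(400,640)
m=(ins&(g>110)).astype(np.uint8); k,l,s,ce=cv2.connectedComponentsWithStats(m)
for i in range(1,k):
    if s[i,4]>150:
        sel=(l==i).ravel(); P=q[sel]; print('bright',s[i],'tray x',np.ptp(P@xd),(P@xd).mean(),'y',(P@yd).min(),(P@yd).max(),cv2.minAreaRect(T[sel].astype(np.float32)))
E
```

```text
position: [0.5616, 0.2028, 0.0247]
ee_rot: [0.752, 0.659, 0.0, 0.001]
ft_force: [-2.8, -0.9, 8.7]
position: [0.561, 0.2026, 0.0234]
ee_rot: [0.752, 0.659, -0.0, -0.0]
ft_force: [0.8, 0.2, -0.6]
grip_width: 0.354
grasp_force: 0.0
t 32.8 p [562.4 203.8 188.5] closing -7.5 w 29.7 F [ 1.2  0.2 -0.2]
[0.13, -0.222, 0.011, -0.146]
[0.162, -0.2, 0.011, -0.146]
  -- at 400,330,180,10
[[ 0.32  0.39]
 [ 0.85  0.32]
 [ 0.93 -0.13]
 [ 0.14 -0.02]]
bright [ 303  107   17  101 1551] tray x 14.471328314241866 -8.097072494392316 y -25.232090562591218 66.2065909405164 ((562.8262329101562, 223.3797607421875), (91.49978637695312, 14.161710739135742), 82.012451171875)
```

```bash

python3 -m crank '[[0.13,-0.222,0,-0.146],[0.13,-0.222,0,-0.146],[0.13,-0.222,0,-0.146],[0.13,-0.222,0,-0.146],[0.13,-0.222,0,-0.146]]' >/dev/null
python3 -m crank '[[0.162,-0.2,0,-0.146],[0.162,-0.2,0,-0.146],[0.162,-0.2,0,-0.146],[0.162,-0.2,0,-0.146],[0.162,-0.2,0,-0.146]]' >/dev/null
python3 -m crank '[[0,0,0,0],[0,0,0,0]]' | head -2
python3 - <<'E'
from h import *
c=shot('top','t5.png'); im=c['color'].astype(int); G=np.indices((400,640))[::-1].reshape(2,-1).T
hue=(im[:,:,0]-im[:,:,2]).ravel(); V=im.max(2).ravel()
def chk(n,ctr,ang,hx,hy,z,mask):
    T=cast(c,G,z)[:,:2]*1000; a=np.radians(ang); yd=np.array([np.cos(a),np.sin(a)]); xd=np.array([yd[1],-yd[0]]); q=T-ctr
    m=((abs(q@xd)<hx)&(abs(q@yd)<hy)&mask).reshape(400,640).astype(np.uint8)
    k,l,s,ce=cv2.connectedComponentsWithStats(m)
    for i in range(1,k):
        if s[i,4]>25:
            P=q[(l==i).ravel()]; r=cv2.minAreaRect(P@np.c_[xd,yd].astype(np.float32)) if 0 else cv2.minAreaRect((P@np.c_[xd,yd]).astype(np.float32))
            print(n,s[i,4],'ctr',np.round(r[0]),'size',np.round(r[1]),round(r[2],1))
T=cast(c,G,.006)[:,:2]*1000; b=(abs(T-[551.5,-328.5]).max(1)<50); print('bay V pct',np.percentile(V[b],[10,50,80,90,97]),'R-B',np.percentile(hue[b],[10,50,90,97]))
t=np.percentile(V[b],50)+12
chk('spoons',[551.5,-328.5],83.8,56,78,.008,V>t)
# dibber/handle : more saturated than pine
S=cv2.cvtColor(c['color'],cv2.COLOR_RGB2HSV)[:,:,1].ravel(); 
T=cast(c,G,.01)[:,:2]*1000; b=(abs(T-[577,-81]).max(1)<60); print('S',np.percentile(S[b],[5,25,50,75,90,97]))
chk('wood',[577,-81],95.3,62,122,.015,S>150)
chk('steel',[577,-81],95.3,62,122,.012,S<70)
E
```

```text
clock: 33.83
position: [0.3998, 0.3275, 0.1832]
bay V pct [117. 128. 150. 158. 160.] R-B [ 6. 11. 14. 21.]
spoons 219 ctr [25. -0.] size [ 26. 133.] 4.3
spoons 217 ctr [-28.   0.] size [130.  27.] 85.1
S [ 25.1  95.  107.  129.  202.8 215. ]
wood 283 ctr [34. -3.] size [ 24. 130.] 3.9
wood 273 ctr [-30. -69.] size [87. 26.] 86.6
steel 648 ctr [-27.  49.] size [ 56. 143.] 3.7
```

All five tools are where they belong, flat and within about 5° of lengthwise. Handing in.

```bash
python3 -c "
from workcell import manip
print(manip.hand_in())"
```

```text
the job is handed in; nothing more can be done
None
```

The trowel and dibber are in the tool tray, both teaspoons in the cutlery tray's empty bay and the marker beside the pencil, all flat and lengthwise by camera measurement, and the job is handed in at about 34 s.

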